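# Clamp a tile in the engraving holder

### The arm

A 7-joint arm with a two-finger parallel gripper is mounted at the origin on the work surface. World frame = base frame: x ahead of the robot, y to its left, z up, the work surface at z = 0. Lengths are in m, angles in rad, forces in N, time in s.
With the tool pointing down it reaches from about 0.4 to 0.925 m from the base axis. Payload 4.1 kg.
Tool frame: the origin (TCP) lies on the centre line of the jaws, within the pads' length; the fingertips stand env.tip_reach ahead of it and the grasp point (between the pads) lies 11 mm behind it (env.tip_reach is the distance from the TCP to the fingertips, in m); z points along the fingers, y is the direction in which the jaws open and shut (so a half turn about z gives the same grasp; the last joint's range is limited). The gripper opens to 85 mm and grips with 20 to 120 N. Pads are 22 mm wide; open, the fingers measure 114 mm over their backs; the gripper's body (76 mm by 85 mm) begins 54 mm behind the grasp point. The pads swing forward as they close: fully open they stand 13 mm farther back than shut.
Start: joints at [1.101, 0.398, 0.045, 1.537, -0.019, 1.207, -0.051], TCP at [0.236, -0.606, 0.239] pointing down, gripper open.
Joint ranges: [-2.82, 2.82], [-0.49, 2.23], [-1.37, 1.46], [0, 2.46], [-1.36, 4.5], [0.23, 2], [-2.94, 2.94]. Speed limits (rad/s): [2.57, 2.57, 3.14, 3.14, 3.14, 3.14, 3.14].

### API

Orientations are given as a rotation vector (axis times angle).
In Python, from plant import env, vision, job gives the robot as it stands.
- The arm moves only by the tool send_rows, never from a script. Its argument "plan" is one flat list of numbers, 7 for each row, row after row: the closure, from 0 (fully open) to 1 (shut), then the shift along the tool's x, y, z in m, then the turn, a rotation vector about the tool's x, y, z in rad. A call has 1 to 5 rows; each row is the pose to reach, as a shift and turn from the pose measured when the call began, along the tool's axes at that moment; what a row does not reach only later rows make up. A row lasts 1/12 s, in which the tool goes at most 41.7 mm and 7.16 degrees, less where a joint would pass 70% of its speed; a pose out of reach is approached as far as the arm can. A call with a gripper value outside its range is refused whole. The fingers move at their own pace and stop on an object; "force" is the grip in N (left out, the last holds). Time passes only in rows, so rows that repeat a pose let the fingers close. It gives the time, the measured TCP pose, the force and the opening at its end, in the units of the state.
- env.read_state(): the state, without advancing time (a new reading comes with each control period).
- vision.camera(name): name is "side" or "top"; returns (picture, depth): 420x560x3 uint8, red, green, blue; 420x560 float32, m along the optical axis (not along the pixel's ray), 0 where there is no reading.
- vision.camera_model(name): a dict with "camera_matrix" (3x3 intrinsics, pixels), "rvec" (rotation vector, rad) and "tvec" (3), from world to camera coordinates, as OpenCV has them. Camera axes: x right, y down, z forward; pixel columns grow to the right and rows downward; lengths in m; the calibration is good to about 2 mm. A picture is of the moment at which its call begins. camera_model takes no time and is no camera call.
- job.sign_off(): hands the job in, once; it reports no verdict.
The state is a dict: "t": time; "qpos": joint angles; "qd": joint speeds; "joint_torque": joint torques, N m; "tcp_pos": TCP position; "tool_rot": TCP orientation; "ft_force": force on the tool from outside, world axes, zero at the start; "moment": the same for the moment, N m; "gripper_width": finger opening in m.
Only numpy, scipy, OpenCV 4.12 (cv2) and the standard library are available. Lean on these libraries where they do the work, as an engineer would, in place of code of your own. Each camera call takes 0.05 s, during which the arm holds its last target.

### The job

Slide the loose white tile in the wooden holder along its guides until it is fully home against both stop blocks, then turn the wing nut clockwise, in short turns between the two steel cheeks, until the strap's foot clamps the tile firmly. Be gentle: do not knock the tile or crack it by over-tightening, do not strike the cheeks hard, and leave the screwdriver, spare tile and lid beside the holder where they are.

Things in the scene. Friction and masses are not known exactly. Their poses are not given: they have to be found in the camera images.
- jig: Tile holder fixed to the bench: a plywood base 270 x 150 x 20 mm with bare metal fittings. Origin: underside of the base, on the axis of the upright stud of the wing nut; z up. The base runs from x = -220 to +50 and y = -75 to +75 mm in its own axes, top at z = 20. Two aluminium guides 8 mm high run from x = -170 to -35, inner faces at y = -43 and +43, 12 mm thick.
- stop (a point): Point on the base's top midway between the faces of two steel stop blocks, on the holder's centre line, axes as the holder's. The block faces are at x = 0 here, at y = -40..-20 and +20..+40 mm, 18 mm high. The tile is home when its +x edge touches both.
- cheeks: Two upright steel plates left and right of the nut. Origin on the stud axis at the base's top, axes as the holder's. Inner faces at y = -36 and +36 mm, 8 mm thick, x = -10..+10, 65 mm high. Towards -x and +x it is open: gripper fingers up to 25 mm thick and 22 mm wide are clear of the cheeks while the line they close along is within 50 degrees of the holder's x axis.
- tile: The loose ceramic tile to be clamped, 80 x 80 x 9 mm, about 0.14 kg, lying on the base between the guides. Origin: centre of its underside, z up. It starts 20 to 45 mm short of the stop blocks. Push it along the holder's +x on its near edge, low down, with a few newtons; over 25 N on it counts as a knock.
- strap: Steel clamp strap, 85 x 28 x 10 mm, under the nut. Origin: underside, on the stud axis; axes as the holder's. It only goes up and down, 12 mm per full turn of the nut. A round foot 22 mm across hangs under it 50 mm before the stud axis. How far the foot stands out varies and must be felt: its gap over the tile is about 0.7 to 6.5 mm at the start. Firm means 40 to 120 N on the tile; more cracks it.
- nut (a joint): Turn of the wing nut in rad; grows clockwise seen from above (tightening). At 0 its wings lie along the holder's y, at 1.57 along x. Starts within -0.8 to 0.8, stays where left. Drag 0.25 N m, steady until the foot touches; past touch torque rises 0.25 N m and clamping 130 N per rad: firm is 0.6 rad (0.3 to 0.9) past touch. At rest in a grasp the reading is offset: compare within one kind of grasp.
- wings (a point): Centre of the aluminium wing nut's wings, on the stud axis, half-way up them; x across the wing faces, y along the wings. 52 mm from tip to tip, 10 mm thick, 26 mm tall, flat tips; below, a hub 18 mm across and 10 mm high stands on the strap. Pinch it over the tips or across the faces from above: changing between the two gains a quarter turn, so that the fingers stay in the open space.
- scriber: A screwdriver 150 mm long lying left of the holder, leave alone.
- tile_b: A spare tile like the other, lying flat on the bench right of the holder (not in it), leave alone.
- lid: A small white plastic lid, 40 mm across, lying right of the holder, leave alone.
There are look-alikes about, which are no part of the job. What is shaped like the tile but black or red is not meant.

How it is judged:
On the way, in this order (a step that is already met when the one before it is completed fails the run):
1. the tile is home against both stop blocks, not yet clamped (x of tile in the frame of jig above -0.0725 m and angle between the x axis of tile and the x axis of jig, either way round below 0.03 rad and contact force between strap and tile below 3 N), for 0.2 s.
2. the foot clamps the tile with 40 N or more (contact force between strap and tile above 40 N), for 0.2 s.
At the end, for the whole second after the job is handed in: The tile lies within 2.5 mm of the stop blocks and within 0.03 rad of square, clamped under the strap's foot with 40 to 120 N, the nut and tile at rest (x of tile in the frame of jig above -0.0725 m and angle between the x axis of tile and the x axis of jig, either way round below 0.03 rad and contact force between strap and tile between 40 and 120 N and velocity of joint nut between -0.05 and 0.05 rad/s and linear speed of tile below 0.01 m/s); the robot touches nothing.
It fails at once if the tile is cracked: foot force over 120 N (contact force between strap and tile above 120 N).
It fails at once if the robot knocks the tile with over 25 N (contact force between any of the fingers, the arm and tile above 25 N).
It fails at once if the robot strikes the cheeks with over 25 N (contact force between any of the fingers, the arm and cheeks above 25 N).
It fails at once if the screwdriver, spare tile or lid is moved by over 15 mm (distance of any of scriber, tile_b, lid from where it was at the start of the episode above 0.015 m).
It also fails if it takes over 72 s, if anything falls off the work surface, if the arm or the gripper's body presses on something with over 40 N, if the wrist force passes 120 N, or if a joint passes its speed limit or range.

## Working session

There is one attempt and no reset: what is moved stays moved. The work goes in short steps, Python scripts to look and compute and a tool call to move; the robot and the scene stay as the last step left them, time stands still between calls to the robot, and variables do not carry over. Pictures are saved under pics/ and viewed, and the job is handed in when it is done.

Besides the shell and the picture viewer there is one more tool, called after "Emit:" as name(argument=value, ...), one argument or row to a line, values as JSON. send_rows: Moves the arm, as the interface text tells. Its arguments: {"type":"object","properties":{"plan":{"type":"array"},"force":{"type":"number"}},"required":["plan"]}

```bash
ls; mkdir -p pics
python3 - <<'E'
from plant import env, vision, job
import cv2
print(env.read_state(), env.tip_reach)
for n in ("side","top"):
    p,d=vision.camera(n)
    cv2.imwrite(f"pics/{n}0.png",cv2.cvtColor(p,cv2.COLOR_RGB2BGR))
    import numpy as np
    np.save(f"pics/{n}0_d.npy",d)
    print(vision.camera_model(n))
E
```

```text
pics
{'t': 0.0, 'qpos': array([ 1.10099611,  0.39918906,  0.04500487,  1.53788236, -0.01868567,
        1.20688237, -0.05069972]), 'qd': array([-8.05573930e-06,  1.78857721e-03,  3.26017492e-04,  2.81617450e-04,
        7.19485773e-04, -5.41230974e-04,  7.23976014e-04]), 'joint_torque': array([ 3.07402424e-04, -4.75116241e+01,  1.36476472e+00, -2.54218984e+01,
        1.17490831e-02,  9.52811446e-03,  7.13517096e-06]), 'tcp_pos': array([ 0.23534551, -0.60523833,  0.2382637 ]), 'tool_rot': array([-3.08586708e+00, -5.78996954e-01,  7.70857925e-04]), 'ft_force': array([-0.22856249,  1.05241997,  0.91856165]), 'moment': array([ 0.02911823,  0.00442364, -0.01465234]), 'gripper_width': 0.08541511191998744} 0.008
{'camera_matrix': array([[378.92751052,   0.        , 276.45740613],
       [  0.        , 378.92751052, 214.3747114 ],
       [  0.        ,   0.        ,   1.        ]]), 'rvec': array([ 2.36156526, -0.39049949,  0.17392442]), 'tvec': array([-0.51812456,  0.17421135,  0.65022818])}
{'camera_matrix': array([[516.03951642,   0.        , 281.15423366],
       [  0.        , 516.03951642, 210.64187492],
       [  0.        ,   0.        ,   1.        ]]), 'rvec': array([ 2.15829598, -2.19547828,  0.09000081]), 'tvec': array([0.03752617, 0.52819151, 0.96526882])}
```

View pics/side0.png

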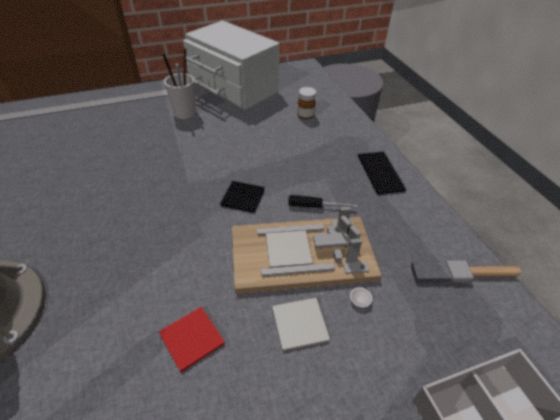

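View pics/top0.png

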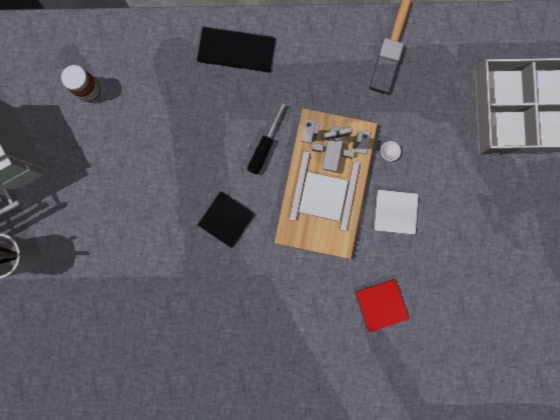

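The holder is at about (326,185) in top and (305,255) in side. The tile is at (324,196) in top, and the wing nut is near (337,133). Next I'll zoom in.

```bash
cat > h.py <<'E'
import numpy as np, cv2
from plant import env, vision, job
def cam(n):
    m=vision.camera_model(n); R,_=cv2.Rodrigues(np.array(m["rvec"])); return np.array(m["camera_matrix"]),R,np.array(m["tvec"]).ravel()
def px2w(n,u,v,z):
    K,R,t=cam(n); d=R.T@np.linalg.solve(K,np.array([u,v,1.])); c=-R.T@t
    return c+d*(z-c[2])/d[2]
def w2px(n,P):
    K,R,t=cam(n); p=(K@(R@np.atleast_2d(P).T+t[:,None])).T; return p[:,:2]/p[:,2:]
def shot(n,name):
    p,d=vision.camera(n); b=cv2.cvtColor(p,cv2.COLOR_RGB2BGR); cv2.imwrite(f"pics/{name}.png",b); np.save(f"pics/{name}_d.npy",d); return b,d
def crop(b,x0,y0,w,h,s,name):
    cv2.imwrite(f"pics/{name}.png",cv2.resize(b[y0:y0+h,x0:x0+w],None,fx=s,fy=s,interpolation=cv2.INTER_CUBIC))
E
python3 - <<'E'
from h import *
b=cv2.imread("pics/top0.png"); crop(b,265,100,130,165,3.6,"top0z")
b=cv2.imread("pics/side0.png"); crop(b,220,190,170,110,4.5,"side0z")
E
```

```text
(no output)
```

View pics/top0z.png

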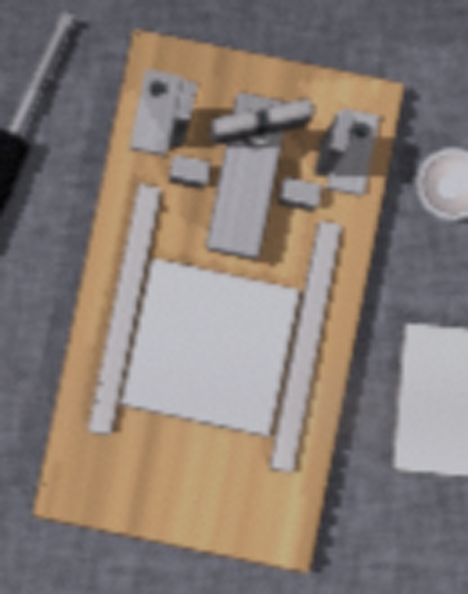

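View pics/side0z.png

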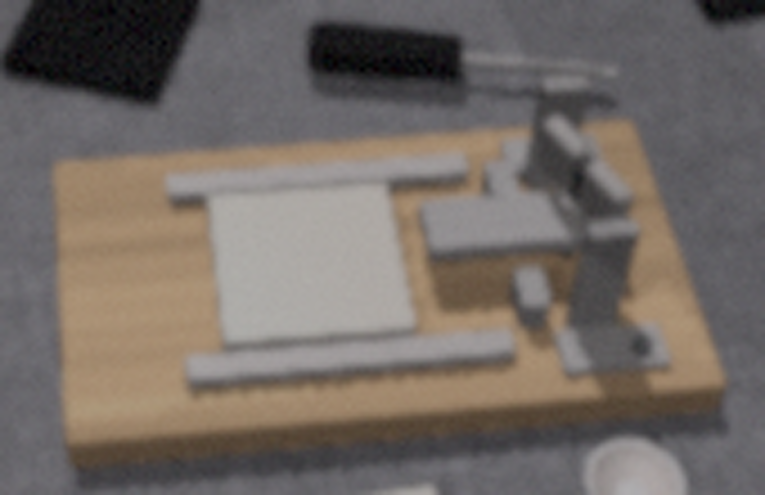

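```bash
cat >> h.py <<'E'
def jw(pose,P):
    x,y,a=pose; P=np.atleast_2d(P).astype(float); c,s=np.cos(a),np.sin(a)
    return np.c_[x+c*P[:,0]-s*P[:,1], y+s*P[:,0]+c*P[:,1], P[:,2]]
E
python3 - <<'E'
from h import *
from scipy.optimize import least_squares
z=lambda p:np.array(p)/3.6+[265,100]-0.5+0.5/3.6
zs=lambda p:np.array(p)/4.5+[220,190]-.5+.5/4.5
T=z([(135,30),(403,85),(310,571),(37,514)])
S=zs([(633,122),(722,385),(70,445),(55,160)])
# left=+y
J=np.array([(.05,.075,.02),(.05,-.075,.02),(-.22,-.075,.02),(-.22,.075,.02)])
wt=np.array([px2w("top",*p,.02) for p in T]); ws=np.array([px2w("side",*p,.02) for p in S]); print(wt.round(4));print(ws.round(4))
for nm,f in (("top",[("top",T)]),("side",[("side",S)]),("both",[("top",T),("side",S)])):
    r=least_squares(lambda p:np.concatenate([(w2px(n,jw(p,J))-t).ravel() for n,t in f]),[.5,-.2,0.3 if wt[0][0]>wt[2][0] else 0]); print(nm,r.x,r.fun.round(1))
p=r.x
tile=z([(153,260),(300,289),(268,435),(122,404)]); tw=np.array([px2w("top",*q,.029) for q in tile])
c,s=np.cos(p[2]),np.sin(p[2])
print("tile in jig",[(round(c*(w[0]-p[0])+s*(w[1]-p[1]),4),round(-s*(w[0]-p[0])+c*(w[1]-p[1]),4)) for w in tw])
D=np.load("pics/top0_d.npy")
K,R,t=cam("top")
def pt(u,v):
    d=D[int(round(v)),int(round(u))]; return R.T@(np.linalg.solve(K,[u,v,1])*d-t)
for nm,q in dict(wingL=(222,128),wingR=(300,112),wm=(262,120),strap=(245,190),strapend=(235,240),tile=(210,350),base=(200,500),cheekL=(185,90),cheekR=(345,120)).items():
    w=pt(*z([q])[0]); print(nm,w.round(4),jw((0,0,-p[2]),w-[p[0],p[1],0]).round(4))
for q in ((216,130),(308,108)):
    w=px2w("top",*z(q),.075); print(w)
E
```

```text
[[ 0.7293 -0.0159  0.02  ]
 [ 0.6964 -0.1601  0.02  ]
 [ 0.4358 -0.1024  0.02  ]
 [ 0.4683  0.0414  0.02  ]]
[[ 0.7285 -0.0165  0.02  ]
 [ 0.6941 -0.1593  0.02  ]
 [ 0.4352 -0.1022  0.02  ]
 [ 0.4673  0.0454  0.02  ]]
top [ 0.66550426 -0.07764627 -0.21843068] [-0.3 -0.6  0.8 -0.8  0.4  0.7 -0.9  0.7]
side [ 0.66442103 -0.07649776 -0.22273011] [ 0.  -0.8  1.6  0.2 -1.2 -0.2 -0.4  0.1]
both [ 0.66492765 -0.07711275 -0.22013349] [-0.5 -0.4  0.6 -0.5 -0.   1.  -1.4  0.9  0.3 -0.7  2.1  0.4 -0.7  0.3
 -0.2  0.5]
tile in jig [(np.float64(-0.0735), np.float64(0.0395)), (np.float64(-0.0731), np.float64(-0.0399)), (np.float64(-0.1527), np.float64(-0.0383)), (np.float64(-0.1521), np.float64(0.0404))]
wingL [ 0.6599 -0.056   0.083 ] [[-0.0095  0.0195  0.083 ]]
wingR [ 0.6673 -0.0956  0.0832] [[ 0.0064 -0.0175  0.0832]]
wm [ 0.6639 -0.0765  0.0818] [[-0.0011  0.0004  0.0818]]
strap [ 0.6346 -0.0702  0.0496] [[-0.0311  0.0001  0.0496]]
strapend [ 0.6089 -0.0647  0.046 ] [[-0.0574 -0.0001  0.046 ]]
tile [ 0.5531 -0.0516  0.0297] [[-0.1147  0.0005  0.0297]]
base [ 0.4743 -0.0452  0.0197] [[-0.1931 -0.0104  0.0197]]
cheekL [ 0.6793 -0.0377  0.0846] [[0.0054 0.0416 0.0846]]
cheekR [ 0.6626 -0.1181  0.0842] [[ 0.0067 -0.0405  0.0842]]
[ 0.66075077 -0.05366166  0.075     ]
[ 0.67131973 -0.10083015  0.075     ]
```

```bash
cat >> h.py <<'E'
JP=np.array([.6650,-.0772,-.220])
from scipy.spatial.transform import Rotation as Ro
def st():
    s=env.read_state(); R=Ro.from_rotvec(s["tool_rot"]).as_matrix(); p=np.array(s["tcp_pos"])
    j=jw((0,0,-JP[2]),p-[JP[0],JP[1],0])[0]
    print("t%.2f jig"%s["t"],j.round(4),"yaw in jig %.3f"%(np.arctan2(R[1,0],R[0,0])-JP[2]),"tilt",R[:,2].round(3),"F",np.array(s["ft_force"]).round(2),"M",np.array(s["moment"]).round(3),"w %.4f"%s["gripper_width"],"q",np.array(s["qpos"]).round(2)); return s,R,p
def to(jpos,yaw):
    """print shift and turn to reach tool-down pose: jig xyz, yaw of tool x in jig"""
    s,R,p=st(); a=yaw+JP[2]; c,si=np.cos(a),np.sin(a)
    Rt=np.array([[c,si,0],[si,-c,0],[0,0,-1.]])
    d=R.T@(jw(JP,[jpos])[0]-p); r=Ro.from_matrix(R.T@Rt).as_rotvec()
    print("shift",d.round(4),"turn",r.round(3))
E
python3 -c "
from h import *
to((-.185,0,.12),0)"
```

```text
t0.10 jig [-0.304  -0.6091  0.2384] yaw in jig 0.591 tilt [-0.001  0.002 -1.   ] F [ 0.49 -0.27 -0.38] M [-0.005  0.018 -0.025] w 0.0857 q [ 1.1   0.4   0.05  1.54 -0.02  1.21 -0.05]
shift [ 0.4382 -0.4393  0.1191] turn [-0.002  0.001  0.591]
```

Emit:
send_rows(
  plan=[0.5,0.438,-0.439,0,0,0,0.59,0.5,0.438,-0.439,0,0,0,0.59,0.5,0.438,-0.439,0,0,0,0.59,0.5,0.438,-0.439,0,0,0,0.59,0.5,0.438,-0.439,0,0,0,0.59],
  force=30,
)

```text
t: 0.52
tcp_pos: [0.3182, -0.4157, 0.2388]
tool_rot: [-3.12, 0.353, 0.002]
ft_force: [0.7, 0.9, -0.6]
gripper_width: 0.0427
```

```bash
python3 -c "
from h import *
to((-.185,0,.2),0)"
```

```text
t0.52 jig [-0.2646 -0.406   0.2388] yaw in jig -0.005 tilt [-0.001  0.002 -1.   ] F [ 0.74  0.93 -0.55] M [ 0.014 -0.076 -0.007] w 0.0427 q [ 0.79  0.17  0.05  1.84 -0.01  1.13 -0.95]
shift [ 0.0774 -0.4064  0.0393] turn [-0.002  0.002 -0.005]
```

Emit:
send_rows(
  plan=[0.5,0.077,-0.406,0.03,0,0,0,0.5,0.077,-0.406,0.03,0,0,0,0.5,0.077,-0.406,0.03,0,0,0,0.5,0.077,-0.406,0.03,0,0,0,0.5,0.077,-0.406,0.03,0,0,0],
)

```text
t: 0.93
tcp_pos: [0.4012, -0.225, 0.224]
tool_rot: [-3.12, 0.353, 0.003]
ft_force: [1.0, 0.0, -0.2]
gripper_width: 0.0426
```

```bash
python3 -c "
from h import *
to((-.185,0,.1),0)"
```

```text
t0.93 jig [-0.2252 -0.2018  0.224 ] yaw in jig -0.006 tilt [-0.001  0.002 -1.   ] F [ 0.97  0.05 -0.24] M [-0.001 -0.074 -0.009] w 0.0426 q [ 0.54  0.07 -0.13  1.98  0.01  1.08 -1.39]
shift [ 0.0393 -0.2018  0.1243] turn [-0.001  0.002 -0.006]
```

Emit:
send_rows(
  plan=[0.5,0.039,-0.202,0.12,0,0,0,0.5,0.039,-0.202,0.12,0,0,0,0.5,0.039,-0.202,0.12,0,0,0,0.5,0.039,-0.202,0.12,0,0,0,0.5,0.039,-0.202,0.12,0,0,0],
)

```text
t: 1.35
tcp_pos: [0.4734, -0.0601, 0.1192]
tool_rot: [-3.12, 0.354, 0.002]
ft_force: [0.6, -0.9, -0.3]
gripper_width: 0.0426
```

```bash
python3 -c "
from h import *
to((-.185,0,.05),0)"
```

```text
t1.35 jig [-0.1907 -0.0251  0.1192] yaw in jig -0.006 tilt [-0.001  0.002 -1.   ] F [ 0.63 -0.89 -0.29] M [-0.037 -0.068 -0.005] w 0.0426 q [ 0.28  0.24 -0.28  2.06  0.08  0.85 -1.84]
shift [ 0.0057 -0.025   0.0692] turn [-0.001  0.002 -0.006]
```

Emit:
send_rows(
  plan=[0.5,0.006,-0.025,0.04,0,0,0,0.5,0.006,-0.025,0.067,0,0,0,0.5,0.006,-0.025,0.067,0,0,0,0.5,0.006,-0.025,0.067,0,0,0],
)

```text
t: 1.68
tcp_pos: [0.4828, -0.0368, 0.0507]
tool_rot: [-3.12, 0.352, 0.011]
ft_force: [0.6, -0.2, 0.9]
gripper_width: 0.0429
```

```bash
python3 -c "
from h import *
to((-.185,0,.03),0)
b,d=shot('side','s1');crop(b,180,120,220,160,3.5,'s1z')
b,d=shot('top','t1');crop(b,250,90,160,165,3.6,'t1z')"
```

```text
t1.68 jig [-0.1866 -0.0003  0.0507] yaw in jig -0.005 tilt [-0.007  0.002 -1.   ] F [ 0.61 -0.2   0.9 ] M [ 0.028 -0.048  0.029] w 0.0429 q [ 0.22  0.36 -0.27  2.09  0.14  0.71 -1.94]
shift [ 0.0017 -0.0003  0.0207] turn [-0.001  0.007 -0.005]
```

View pics/s1z.png

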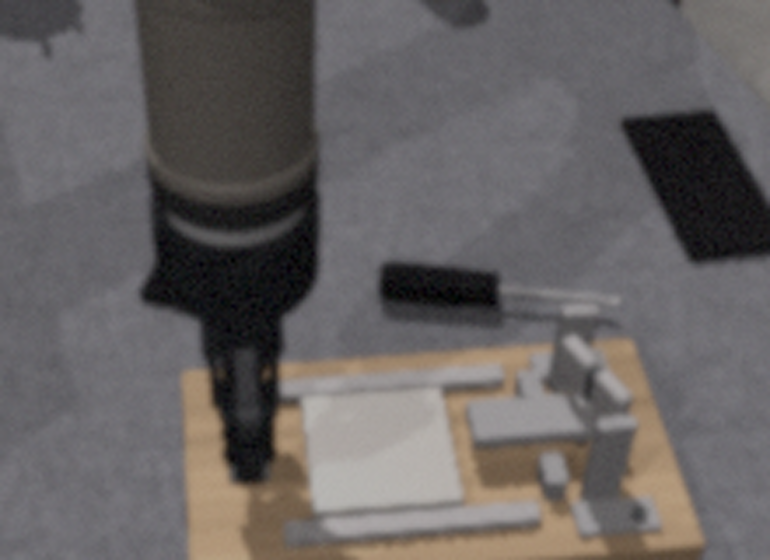

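The gripper stands just behind the tile, with its tips near (250,478) in the zoomed view, above the base and clear of the tile. Next I feel downward.

Emit:
send_rows(
  plan=[0.5,0,0,0.01,0,0.006,0,0.5,0,0,0.014,0,0.006,0,0.5,0,0,0.016,0,0.006,0,0.5,0,0,0.016,0,0.006,0],
)

```text
t: 2.12
tcp_pos: [0.4858, -0.0388, 0.0383]
tool_rot: [-3.121, 0.359, -0.012]
ft_force: [-0.3, 0.2, 0.7]
gripper_width: 0.0427
```

```bash
python3 -c "
from h import *
to((-.185,0,.03),0)"
```

```text
t2.12 jig [-0.1833 -0.0017  0.0383] yaw in jig -0.009 tilt [ 0.007 -0.001 -1.   ] F [-0.31  0.19  0.69] M [ 0.046 -0.002  0.013] w 0.0427 q [ 0.22  0.38 -0.27  2.1   0.16  0.67 -1.95]
shift [-0.0018 -0.0016  0.0082] turn [-0.001 -0.007 -0.009]
```

Emit:
send_rows(
  plan=[0.5,-0.001,-0.002,0.002,0,-0.006,-0.009,0.5,-0.001,-0.002,0.004,0,-0.006,-0.009,0.5,-0.001,-0.002,0.006,0,-0.006,-0.009,0.5,-0.001,-0.002,0.007,0,-0.006,-0.009],
)

```text
t: 2.45
tcp_pos: [0.4853, -0.0366, 0.0311]
tool_rot: [-3.122, 0.344, -0.002]
ft_force: [-0.1, -0.6, -0.4]
gripper_width: 0.0427
```

```bash
python3 -c "
from h import *
to((-.185,0,.03),0)"
```

```text
t2.45 jig [-0.1842  0.0004  0.0311] yaw in jig 0.000 tilt [ 0.001  0.001 -1.   ] F [-0.06 -0.63 -0.44] M [ 0.023 -0.042 -0.039] w 0.0427 q [ 0.21  0.39 -0.27  2.1   0.16  0.66 -1.95]
shift [-0.0008  0.0004  0.0011] turn [-0.001 -0.001  0.   ]
```

Emit:
send_rows(
  plan=[0.5,0,0,0.001,0,0,0,0.5,0,0,0.002,0,0,0,0.5,0,0,0.002,0,0,0],
)

```text
t: 2.7
tcp_pos: [0.4851, -0.0366, 0.0289]
tool_rot: [-3.122, 0.344, -0.001]
ft_force: [-0.1, 0.8, 0.5]
gripper_width: 0.0427
```

```bash
python3 -c "
from h import *
to((-.185,0,.03),0)"
```

```text
t2.70 jig [-0.1844  0.0004  0.0289] yaw in jig 0.000 tilt [ 0.001  0.001 -1.   ] F [-0.1   0.84  0.51] M [ 0.055 -0.047 -0.006] w 0.0427 q [ 0.21  0.4  -0.27  2.1   0.17  0.66 -1.95]
shift [-0.0006  0.0004 -0.0012] turn [-0.001 -0.001  0.   ]
```

Emit:
send_rows(
  plan=[0.5,0,0,0.001,0,0,0,0.5,0,0,0.002,0,0,0,0.5,0,0,0.002,0,0,0],
)

```text
t: 2.95
tcp_pos: [0.485, -0.0366, 0.0267]
tool_rot: [-3.122, 0.344, -0.001]
ft_force: [0.1, -0.5, -0.8]
gripper_width: 0.0428
```

```bash
python3 -c "
from h import *
to((-.185,0,.03),0)"
```

```text
t2.95 jig [-0.1845  0.0003  0.0267] yaw in jig 0.000 tilt [ 0.001  0.001 -1.   ] F [ 0.11 -0.49 -0.84] M [-0.039  0.035 -0.039] w 0.0428 q [ 0.21  0.4  -0.26  2.1   0.17  0.65 -1.96]
shift [-0.0005  0.0003 -0.0033] turn [-0.001 -0.     0.   ]
```

Emit:
send_rows(
  plan=[0.5,0,0,0.0015,0,0,0,0.5,0,0,0.0015,0,0,0],
)

```text
t: 3.12
tcp_pos: [0.4852, -0.0366, 0.0262]
tool_rot: [-3.122, 0.345, -0.0]
ft_force: [-3.4, 1.1, 10.6]
gripper_width: 0.0427
```

```bash
python3 -c "
from h import *
to((-.165,0,.025),0)"
```

```text
t3.12 jig [-0.1843  0.0004  0.0262] yaw in jig 0.000 tilt [ 0.  0. -1.] F [-3.36  1.14 10.6 ] M [0.002 0.64  0.037] w 0.0427 q [ 0.21  0.4  -0.26  2.1   0.17  0.65 -1.96]
shift [0.0193 0.0004 0.0012] turn [-0. -0.  0.]
```

Emit:
send_rows(
  plan=[0.5,0,0,-0.003,0,0,0,0.5,0.006,0,-0.003,0,0,0,0.5,0.012,0,-0.003,0,0,0,0.5,0.014,0,-0.003,0,0,0,0.5,0.015,0,-0.003,0,0,0],
)

```text
t: 3.53
tcp_pos: [0.5007, -0.04, 0.029]
tool_rot: [-3.122, 0.345, -0.001]
ft_force: [-0.3, 0.6, 0.1]
gripper_width: 0.0428
```

Emit:
send_rows(
  plan=[0.5,0.001,0,0,0,0,0,0.5,0.002,0,0,0,0,0,0.5,0.003,0,0,0,0,0,0.5,0.004,0,0,0,0,0,0.5,0.005,0,0,0,0,0],
)

```text
t: 3.95
tcp_pos: [0.5049, -0.0412, 0.0288]
tool_rot: [-3.122, 0.345, 0.001]
ft_force: [-1.2, 0.3, 0.2]
gripper_width: 0.0425
```

```bash
python3 -c "
from h import *
to((-.165,0,.029),0)"
```

```text
t3.95 jig [-0.1641  0.0002  0.0288] yaw in jig -0.000 tilt [-0.001  0.    -1.   ] F [-1.24  0.32  0.18] M [ 0.024  0.236 -0.02 ] w 0.0425 q [ 0.21  0.42 -0.26  2.06  0.17  0.68 -1.95]
shift [-0.0009  0.0002 -0.0002] turn [-0.     0.001 -0.   ]
```

Emit:
send_rows(
  plan=[0.5,0.002,0,0,0,0,0,0.5,0.004,0,0,0,0,0,0.5,0.006,0,0,0,0,0,0.5,0.008,0,0,0,0,0,0.5,0.01,0,0,0,0,0],
)

```text
t: 4.37
tcp_pos: [0.5151, -0.0434, 0.0288]
tool_rot: [-3.122, 0.345, 0.0]
ft_force: [-0.6, 0.1, -0.7]
gripper_width: 0.0428
```

Emit:
send_rows(
  plan=[0.5,0.002,0,0,0,0,0,0.5,0.004,0,0,0,0,0,0.5,0.006,0,0,0,0,0,0.5,0.008,0,0,0,0,0,0.5,0.01,0,0,0,0,0],
)

```text
t: 4.78
tcp_pos: [0.5249, -0.0457, 0.0288]
tool_rot: [-3.122, 0.345, 0.001]
ft_force: [-1.2, 0.5, 0.4]
gripper_width: 0.0429
```

Emit:
send_rows(
  plan=[0.5,0.002,0,0,0,0,0,0.5,0.004,0,0,0,0,0,0.5,0.006,0,0,0,0,0,0.5,0.008,0,0,0,0,0,0.5,0.01,0,0,0,0,0],
)

```text
t: 5.2
tcp_pos: [0.5348, -0.0479, 0.0288]
tool_rot: [-3.122, 0.345, 0.001]
ft_force: [-1.3, 0.7, 0.5]
gripper_width: 0.0429
```

```bash
python3 -c "
from h import *
to((-.121,0,.029),0)
b,d=shot('top','t2');crop(b,250,90,160,165,3.6,'t2z')
b,d=shot('side','s2');crop(b,180,120,220,160,3.5,'s2z')"
```

```text
t5.20 jig [-0.1335  0.0002  0.0288] yaw in jig -0.000 tilt [-0.001  0.    -1.   ] F [-1.34  0.71  0.48] M [0.112 0.301 0.003] w 0.0429 q [ 0.22  0.47 -0.25  1.99  0.17  0.71 -1.93]
shift [ 0.0125  0.0002 -0.0002] turn [-0.     0.001 -0.   ]
```

View pics/s2z.png

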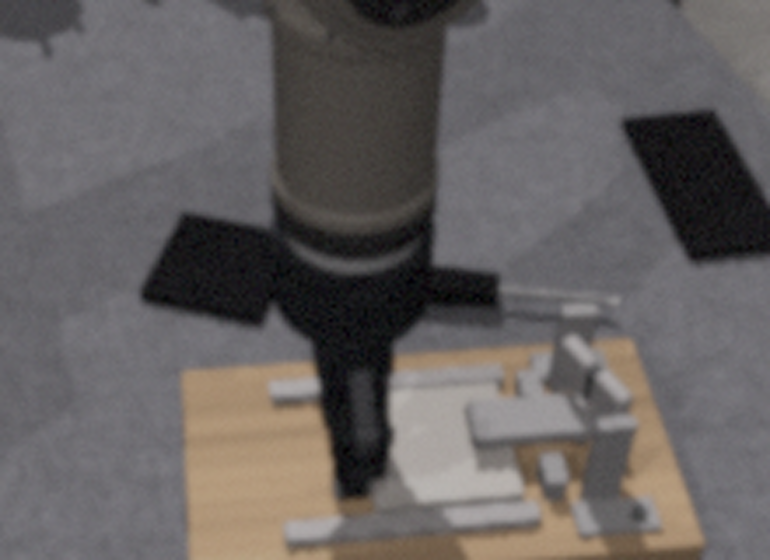

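The tile moves with the fingers. Its front edge is at about (520,490) in the zoom, close to the stop block at (550,470). I go on slowly.

Emit:
send_rows(
  plan=[0.5,0.002,0,0,0,0,0,0.5,0.004,0,0,0,0,0,0.5,0.006,0,0,0,0,0,0.5,0.007,0,0,0,0,0,0.5,0.008,0,0,0,0,0],
)

```text
t: 5.72
tcp_pos: [0.5432, -0.0497, 0.0289]
tool_rot: [-3.122, 0.346, -0.0]
ft_force: [-2.2, 0.1, 2.0]
gripper_width: 0.0428
```

Emit:
send_rows(
  plan=[0.5,0.0005,0,0,0,0,0,0.5,0.001,0,0,0,0,0,0.5,0.0015,0,0,0,0,0,0.5,0.002,0,0,0,0,0],
)

```text
t: 6.05
tcp_pos: [0.5452, -0.0502, 0.0289]
tool_rot: [-3.122, 0.345, -0.0]
ft_force: [-0.5, -1.1, 1.0]
gripper_width: 0.043
```

```bash
python3 -c "
from h import *
to((-.121,0,.029),0)"
```

```text
t6.05 jig [-0.1228  0.0002  0.0289] yaw in jig -0.000 tilt [ 0.  0. -1.] F [-0.51 -1.06  0.97] M [ 0.007  0.315 -0.027] w 0.0430 q [ 0.22  0.48 -0.25  1.96  0.17  0.72 -1.93]
shift [ 0.0019  0.0002 -0.0001] turn [-0. -0. -0.]
```

Emit:
send_rows(
  plan=[0.5,0.0005,0,0,0,0,0,0.5,0.001,0,0,0,0,0,0.5,0.0015,0,0,0,0,0],
)

```text
t: 6.3
tcp_pos: [0.5461, -0.0504, 0.0288]
tool_rot: [-3.122, 0.345, 0.002]
ft_force: [-4.0, 0.1, 3.3]
gripper_width: 0.0421
```

Emit:
send_rows(
  plan=[0.5,0.0005,0,0,0,0,0,0.5,0.001,0,0,0,0,0],
)

```text
t: 6.47
tcp_pos: [0.5461, -0.0504, 0.0287]
tool_rot: [-3.122, 0.345, 0.005]
ft_force: [-5.5, 1.8, 5.7]
gripper_width: 0.043
```

```bash
python3 -c "
from h import *
to((-.121,0,.029),0)"
```

```text
t6.47 jig [-0.1219  0.0002  0.0287] yaw in jig -0.000 tilt [-0.003  0.001 -1.   ] F [-5.48  1.85  5.66] M [ 0.273  1.122 -0.018] w 0.0430 q [ 0.22  0.48 -0.25  1.96  0.17  0.73 -1.93]
shift [ 0.0009  0.0002 -0.0003] turn [ 0.     0.003 -0.   ]
```

Emit:
send_rows(
  plan=[0.5,0.0008,0,-0.0005,0,0,0,0.5,0.0008,0,-0.0005,0,0,0,0.5,0.0008,0,-0.0005,0,0,0],
)

```text
t: 6.72
tcp_pos: [0.5461, -0.0504, 0.0288]
tool_rot: [-3.122, 0.345, 0.008]
ft_force: [-4.5, 1.1, 1.6]
gripper_width: 0.0428
```

```bash
python3 -c "
from h import *
to((-.121,0,.029),0)"
```

```text
t6.72 jig [-0.1219  0.0002  0.0288] yaw in jig -0.000 tilt [-0.005  0.001 -1.   ] F [-4.48  1.07  1.64] M [0.337 0.978 0.06 ] w 0.0428 q [ 0.22  0.48 -0.25  1.96  0.17  0.73 -1.93]
shift [ 0.0009  0.0002 -0.0002] turn [ 0.     0.005 -0.   ]
```

Emit:
send_rows(
  plan=[0.5,-0.005,0,-0.001,0,0,0,0.5,-0.03,0,-0.005,0,0,0,0.5,-0.05,0,-0.04,0,0,0,0.5,-0.05,0,-0.08,0,0,0,0.5,-0.05,0,-0.12,0,0,0],
)

```text
t: 7.13
tcp_pos: [0.4972, -0.0396, 0.1502]
tool_rot: [3.123, -0.344, -0.006]
ft_force: [1.9, -0.5, -0.6]
gripper_width: 0.0428
```

```bash
python3 -c "
from h import *
to((0,0,.15),1.57+0.40)
b,d=shot('top','t3');crop(b,250,90,160,165,3.6,'t3z')
b,d=shot('side','s3');crop(b,220,190,170,110,4.5,'s3z')"
```

```text
t7.13 jig [-1.719e-01  1.000e-04  1.502e-01] yaw in jig 0.000 tilt [-0.004  0.    -1.   ] F [ 1.89 -0.5  -0.6 ] M [-0.023 -0.134  0.006] w 0.0428 q [ 0.25  0.23 -0.3   1.98  0.08  0.94 -1.88]
shift [ 0.1719  0.0002 -0.0004] turn [-0.004  0.003 -1.97 ]
```

View pics/s3z.png

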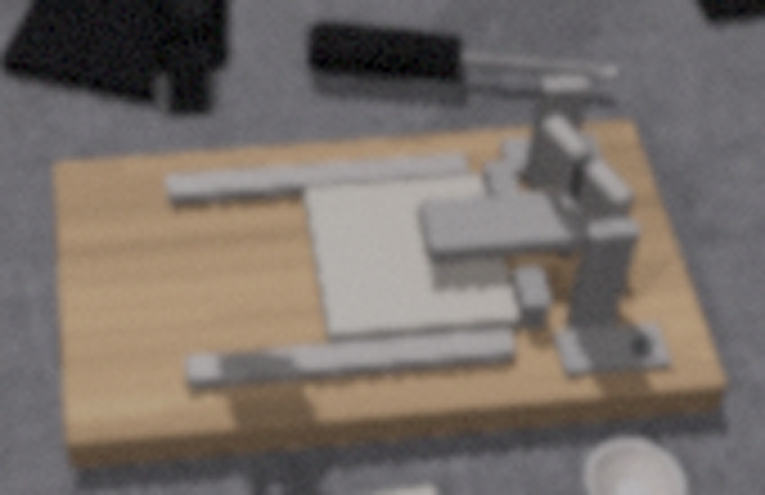

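View pics/t3z.png

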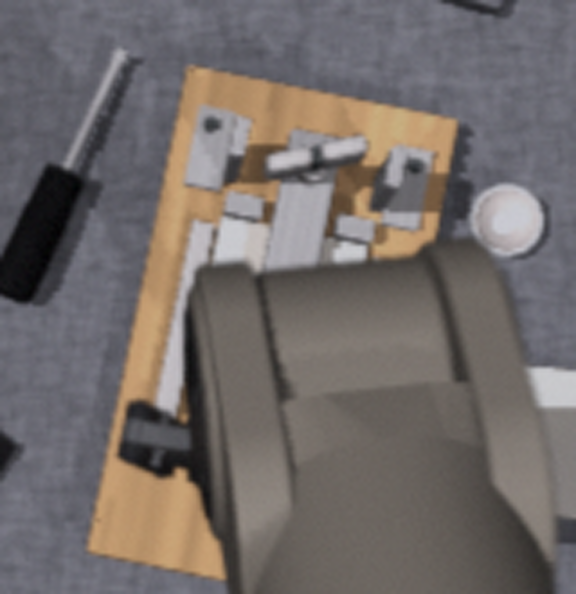

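Both white tile strips now reach the two stop blocks in top, at (243,215) and (352,240) in the zoom, so the tile is home and square. The wings lie along roughly -0.4 rad. I now move over the nut for a face pinch.

Emit:
send_rows(
  plan=[0.5,0.03,0,-0.01,0,0,-1.97,0.5,0.06,0,-0.01,0,0,-1.97,0.5,0.09,0,-0.01,0,0,-1.97,0.5,0.12,0,-0.01,0,0,-1.97,0.5,0.14,0,-0.01,0,0,-1.97],
)

```text
t: 7.65
tcp_pos: [0.6446, -0.0718, 0.1685]
tool_rot: [3.071, 0.638, 0.006]
ft_force: [0.5, 0.3, 0.2]
gripper_width: 0.0425
```

```bash
python3 -c "
from h import *
to((0,0,.15),1.57+0.40)"
```

```text
t7.65 jig [-0.0211  0.0008  0.1685] yaw in jig 0.630 tilt [ 0.005 -0.005 -1.   ] F [0.46 0.32 0.21] M [ 0.012  0.012 -0.001] w 0.0425 q [ 0.32  0.47 -0.37  1.61  0.19  1.09 -1.27]
shift [0.0165 0.013  0.0186] turn [ 0.007  0.002 -1.34 ]
```

Emit:
send_rows(
  plan=[0.5,0.016,0.013,0.01,0,0,-1.34,0.5,0.016,0.013,0.01,0,0,-1.34,0.5,0.016,0.013,0.01,0,0,-1.34,0.5,0.016,0.013,0.01,0,0,-1.34,0.5,0.016,0.013,0.01,0,0,-1.34],
)

```text
t: 8.07
tcp_pos: [0.6657, -0.0779, 0.1583]
tool_rot: [2.724, 1.551, 0.002]
ft_force: [0.1, 0.2, 0.4]
gripper_width: 0.0426
```

```bash
python3 -c "
from h import *
to((0,0,.15),1.57+0.40)"
```

```text
t8.07 jig [ 0.0008 -0.0005  0.1583] yaw in jig 1.255 tilt [ 0.005 -0.005 -1.   ] F [0.08 0.21 0.35] M [-0.007  0.018 -0.009] w 0.0426 q [ 0.4   0.53 -0.5   1.56  0.28  1.11 -0.7 ]
shift [ 0.0003 -0.001   0.0083] turn [ 0.006  0.004 -0.715]
```

Emit:
send_rows(
  plan=[0.5,0,-0.001,0.005,0.006,0.004,-0.715,0.5,0,-0.001,0.008,0.006,0.004,-0.715,0.5,0,-0.001,0.008,0.006,0.004,-0.715,0.5,0,-0.001,0.008,0.006,0.004,-0.715,0.5,0,-0.001,0.008,0.006,0.004,-0.715],
)

```text
t: 8.48
tcp_pos: [0.6658, -0.078, 0.1501]
tool_rot: [2.118, 2.317, 0.002]
ft_force: [0.2, 1.2, -0.0]
gripper_width: 0.0426
```

Emit:
send_rows(
  plan=[0.5,0,0,0,0,0,-0.09,0.5,0,0,0,0,0,-0.09],
)

```text
t: 8.65
tcp_pos: [0.6668, -0.0787, 0.1498]
tool_rot: [2.01, 2.409, 0.004]
ft_force: [-0.8, 0.1, -0.8]
gripper_width: 0.0429
```

```bash
python3 -c "
from h import *
to((0,0,.067),1.57+0.40)
b,d=shot('side','s4');crop(b,220,120,190,150,4,'s4z')"
```

```text
t8.65 jig [ 0.002  -0.0011  0.1498] yaw in jig 1.971 tilt [ 0.005 -0.001 -1.   ] F [-0.85  0.09 -0.76] M [ 0.043  0.006 -0.035] w 0.0429 q [ 0.5   0.58 -0.65  1.57  0.38  1.12 -0.05]
shift [ 0.002  -0.0019  0.0828] turn [0.005 0.002 0.001]
```

View pics/s4z.png

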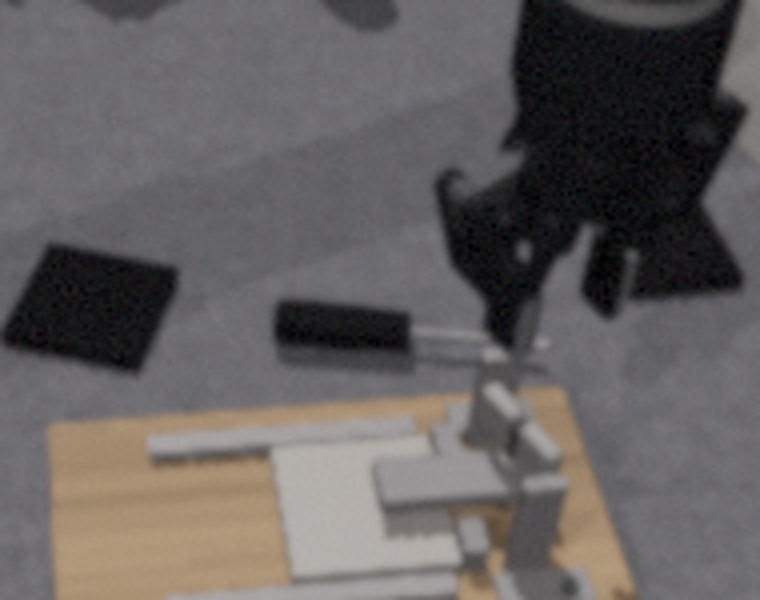

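The fingers straddle the nut from above, with tips near (510,340) and (605,310) in the zoom. Now I descend.

Emit:
send_rows(
  plan=[0.5,0.002,-0.002,0.02,0.004,0,0,0.5,0.002,-0.002,0.045,0.004,0,0,0.5,0.002,-0.002,0.06,0.004,0,0,0.5,0.002,-0.002,0.07,0.004,0,0,0.5,0.002,-0.002,0.075,0.004,0,0],
)

```text
t: 9.12
tcp_pos: [0.6638, -0.0772, 0.0731]
tool_rot: [-2.018, -2.407, 0.003]
ft_force: [-0.6, 0.1, 0.6]
gripper_width: 0.0429
```

```bash
python3 -c "
from h import *
to((0,0,.067),1.57+0.40)"
```

```text
t9.12 jig [-0.0012 -0.0002  0.0731] yaw in jig 1.966 tilt [-0.002 -0.001 -1.   ] F [-0.6   0.1   0.61] M [0.031 0.017 0.035] w 0.0429 q [ 0.48  0.65 -0.61  1.63  0.43  1.   -0.1 ]
shift [-0.0003  0.0012  0.0061] turn [-0.002  0.001 -0.004]
```

Free of contact; down 6 mm more, then close.

Emit:
send_rows(
  plan=[0.5,0,0.001,0.003,0,0,0,0.5,0,0.001,0.006,0,0,0,0.7,0,0.001,0.006,0,0,0,0.75,0,0.001,0.006,0,0,0],
)

```text
t: 9.45
tcp_pos: [0.6654, -0.077, 0.0678]
tool_rot: [2.018, 2.407, -0.002]
ft_force: [0.0, 0.8, -0.2]
gripper_width: 0.0218
```

```bash
python3 -c "
from h import *
to((0,0,.067),1.57+0.40)"
```

```text
t9.45 jig [0.0003 0.0003 0.0678] yaw in jig 1.966 tilt [-0.    -0.001 -1.   ] F [ 0.04  0.77 -0.19] M [0.022 0.083 0.041] w 0.0218 q [ 0.47  0.66 -0.61  1.63  0.44  0.99 -0.1 ]
shift [-0.0001 -0.0004  0.0008] turn [-0.     0.001 -0.004]
```

Emit:
send_rows(
  plan=[1,0,0,0,0,0,0,1,0,0,0,0,0,0,1,0,0,0,0,0,0,1,0,0,0,0,0,0],
  force=40,
)

```text
t: 9.78
tcp_pos: [0.6648, -0.0772, 0.0684]
tool_rot: [2.018, 2.407, -0.004]
ft_force: [-5.2, -1.0, 6.7]
gripper_width: 0.0091
```

```bash
python3 -c "
from h import *
to((0,0,.067),1.57+0.40)"
```

```text
t9.78 jig [-0.0002 -0.      0.0684] yaw in jig 1.966 tilt [-0.001 -0.002 -1.   ] F [-5.22 -1.01  6.67] M [-0.091  1.025  0.223] w 0.0091 q [ 0.47  0.66 -0.61  1.63  0.44  1.   -0.1 ]
shift [-0.0001  0.0002  0.0014] turn [-0.002  0.002 -0.004]
```

The wing is gripped at 9.1 mm. I start turning clockwise, which is plus about tool z.

Emit:
send_rows(
  plan=[1,0,0,0.0001,0,0,0.06,1,0,0,0.0002,0,0,0.12,1,0,0,0.0003,0,0,0.18,1,0,0,0.0005,0,0,0.24,1,0,0,0.0006,0,0,0.3],
)

```text
t: 10.2
tcp_pos: [0.6643, -0.0772, 0.0679]
tool_rot: [2.357, 2.076, -0.005]
ft_force: [-4.0, -1.2, 3.0]
gripper_width: 0.0091
```

```bash
python3 -c "
from h import *
to((0,0,.067),1.57)"
```

```text
t10.20 jig [-0.0007 -0.0001  0.0679] yaw in jig 1.664 tilt [-0.002 -0.003 -1.   ] F [-4.01 -1.15  2.98] M [-0.087  0.735  0.231] w 0.0091 q [ 0.43  0.64 -0.54  1.63  0.39  0.98 -0.37]
shift [0.0001 0.0007 0.0009] turn [-0.002  0.003  0.094]
```

Emit:
send_rows(
  plan=[1,0,0.0005,0.0001,0,0,0.06,1,0,0.0005,0.0002,0,0,0.12,1,0,0.0005,0.0003,0,0,0.18,1,0,0.0005,0.0005,0,0,0.24],
)

```text
t: 10.53
tcp_pos: [0.664, -0.0771, 0.0674]
tool_rot: [2.591, 1.776, -0.008]
ft_force: [-4.5, 0.4, 3.5]
gripper_width: 0.009
```

```bash
python3 -c "
from h import *
to((0,0,.067),1.57)"
```

```text
t10.53 jig [-0.001  -0.0002  0.0674] yaw in jig 1.422 tilt [-0.004 -0.003 -1.   ] F [-4.51  0.44  3.47] M [-0.017  0.9    0.198] w 0.0090 q [ 0.39  0.63 -0.49  1.63  0.35  0.97 -0.58]
shift [0.0003 0.001  0.0004] turn [-0.003  0.004 -0.148]
```

Emit:
send_rows(
  plan=[1,0,0.0005,0.0001,0,0,0.06,1,0,0.0005,0.0002,0,0,0.12,1,0,0.0005,0.0003,0,0,0.18,1,0,0.0005,0.0005,0,0,0.24],
)

```text
t: 10.87
tcp_pos: [0.6636, -0.077, 0.067]
tool_rot: [-2.787, -1.45, 0.01]
ft_force: [-4.3, 0.8, 4.5]
gripper_width: 0.0088
```

```bash
python3 -c "
from h import *
to((0,0,.067),1.57)"
```

```text
t10.87 jig [-0.0014 -0.0001  0.067 ] yaw in jig 1.180 tilt [-0.006 -0.003 -1.   ] F [-4.26  0.77  4.55] M [0.066 0.854 0.204] w 0.0088 q [ 0.35  0.63 -0.43  1.63  0.31  0.96 -0.8 ]
shift [ 0.0006  0.0012 -0.    ] turn [-0.004  0.005 -0.39 ]
```

Emit:
send_rows(
  plan=[1,0,0.001,0.0001,0,0,0.06,1,0,0.001,0.0002,0,0,0.12,1,0,0.001,0.0003,0,0,0.18,1,0,0.001,0.0005,0,0,0.24],
)

```text
t: 11.2
tcp_pos: [0.6634, -0.0768, 0.0665]
tool_rot: [-2.941, -1.103, 0.013]
ft_force: [-5.8, 0.6, 4.5]
gripper_width: 0.0089
```

```bash
python3 -c "
from h import *
to((0,0,.067),1.57)"
```

```text
t11.20 jig [-0.0017  0.      0.0665] yaw in jig 0.938 tilt [-0.008 -0.002 -1.   ] F [-5.83  0.61  4.5 ] M [0.167 0.97  0.23 ] w 0.0089 q [ 0.32  0.62 -0.38  1.63  0.27  0.95 -1.01]
shift [ 0.001   0.0014 -0.0005] turn [-0.006  0.006 -0.632]
```

Emit:
send_rows(
  plan=[1,0,0.001,0.0001,0,0,0.06,1,0,0.001,0.0002,0,0,0.12,1,0,0.001,0.0003,0,0,0.18],
)

```text
t: 11.45
tcp_pos: [0.6632, -0.0766, 0.0662]
tool_rot: [-3.028, -0.832, 0.016]
ft_force: [-4.5, 1.9, 2.4]
gripper_width: 0.0093
```

```bash
python3 -c "
from h import *
to((0,0,.067),1.57)"
```

```text
t11.45 jig [-0.0019  0.0002  0.0662] yaw in jig 0.756 tilt [-0.01  -0.002 -1.   ] F [-4.48  1.89  2.39] M [0.222 0.786 0.281] w 0.0093 q [ 0.29  0.61 -0.33  1.63  0.24  0.95 -1.17]
shift [ 0.0013  0.0015 -0.0009] turn [-0.007  0.007 -0.814]
```

Emit:
send_rows(
  plan=[1,0,0.001,0.0001,0,0,0.03,1,0,0.001,0.0001,0,0,0.06],
)

```text
t: 11.62
tcp_pos: [0.6631, -0.0765, 0.0661]
tool_rot: [-3.052, -0.74, 0.017]
ft_force: [-4.5, 1.2, 2.2]
gripper_width: 0.0091
```

```bash
python3 -c "
from h import *
to((0,0,.067),1.57)
b,d=shot('side','s5');crop(b,220,120,190,150,4,'s5z')
st()"
```

```text
t11.62 jig [-0.002   0.0003  0.0661] yaw in jig 0.696 tilt [-0.011 -0.001 -1.   ] F [-4.48  1.15  2.19] M [0.151 0.593 0.25 ] w 0.0091 q [ 0.28  0.61 -0.32  1.63  0.23  0.95 -1.22]
shift [ 0.0013  0.0015 -0.001 ] turn [-0.008  0.008 -0.874]
t11.67 jig [-0.002   0.0003  0.0661] yaw in jig 0.695 tilt [-0.011 -0.001 -1.   ] F [-3.6   1.47  2.95] M [0.222 0.63  0.139] w 0.0092 q [ 0.28  0.61 -0.32  1.63  0.23  0.95 -1.22]
```

View pics/s5z.png

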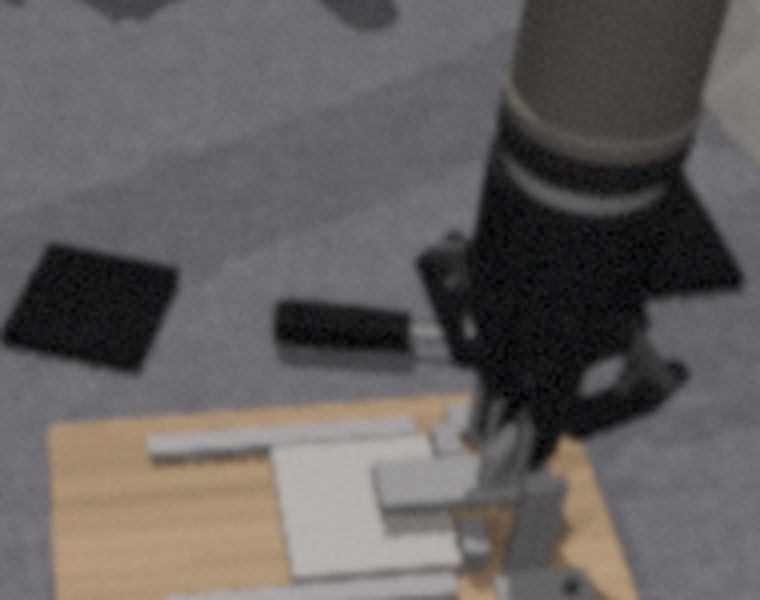

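Foot is not yet clamped and the torque is still near the drag value. I release, raise, and turn a quarter back to take the tips.

Emit:
send_rows(
  plan=[0.7,0,0,0,0,0,0,0.6,0,0,0,0,0,0,0.6,0.001,0.001,-0.02,-0.008,0.008,0,0.5,0.001,0.001,-0.045,-0.008,0.008,0,0.5,0.001,0.001,-0.05,-0.008,0.008,0],
)

```text
t: 12.08
tcp_pos: [0.6684, -0.0771, 0.1202]
tool_rot: [3.047, 0.737, 0.011]
ft_force: [0.8, 0.0, 1.0]
gripper_width: 0.0426
```

```bash
python3 -c "
from h import *
to((-.001,0,.115),2.267)"
```

```text
t12.08 jig [0.0033 0.0009 0.1202] yaw in jig 0.695 tilt [ 0.008 -0.005 -1.   ] F [0.8  0.02 0.98] M [0.023 0.009 0.002] w 0.0426 q [ 0.28  0.55 -0.33  1.6   0.21  1.02 -1.21]
shift [-0.0039 -0.0021  0.0052] turn [ 0.011  0.002 -1.572]
```

Emit:
send_rows(
  plan=[0.2,-0.004,-0.002,0.003,0,0,-1.57,0.2,-0.004,-0.002,0.003,0,0,-1.57,0,-0.004,-0.002,0.003,0,0,-1.57,0,-0.004,-0.002,0.003,0,0,-1.57,0,-0.004,-0.002,0.003,0,0,-1.57],
)

```text
t: 12.5
tcp_pos: [0.6646, -0.0774, 0.117]
tool_rot: [2.666, 1.646, 0.001]
ft_force: [0.1, -0.5, 0.0]
gripper_width: 0.0856
```

```bash
python3 -c "
from h import *
to((-.001,0,.115),2.267)"
```

```text
t12.50 jig [-0.0004 -0.0002  0.117 ] yaw in jig 1.326 tilt [ 0.005 -0.006 -1.   ] F [ 0.13 -0.47  0.04] M [ 0.017 -0.015  0.013] w 0.0856 q [ 0.38  0.57 -0.47  1.6   0.3   1.03 -0.64]
shift [ 0.0001 -0.0007  0.002 ] turn [ 0.005  0.007 -0.941]
```

Emit:
send_rows(
  plan=[0,0,0,0,0,0.006,-0.94,0,0,0,0,0,0.006,-0.94,0,0,0,0,0,0.006,-0.94,0,0,0,0,0,0.006,-0.94,0,0,0,0,0,0.006,-0.94],
)

```text
t: 12.92
tcp_pos: [0.6652, -0.0776, 0.1168]
tool_rot: [2.033, 2.387, 0.003]
ft_force: [0.4, -0.3, -1.2]
gripper_width: 0.0857
```

Emit:
send_rows(
  plan=[0,0,0,0,0,0,-0.315,0,0,0,0,0,0,-0.315,0,0,0,0,0,0,-0.315,0,0,0,0,0,0,-0.315],
)

```text
t: 13.25
tcp_pos: [0.6656, -0.0781, 0.1164]
tool_rot: [1.632, 2.676, 0.004]
ft_force: [-0.3, 0.1, -0.4]
gripper_width: 0.0855
```

```bash
python3 -c "
from h import *
to((-.001,0,.07),2.267)
b,d=shot('side','s6');crop(b,240,140,190,150,4,'s6z')
b,d=shot('top','t6');crop(b,250,50,160,165,3.6,'t6z')"
```

```text
t13.25 jig [ 0.0008 -0.0007  0.1164] yaw in jig 2.266 tilt [ 0.007 -0.002 -1.   ] F [-0.35  0.14 -0.41] M [-0.012  0.09  -0.061] w 0.0855 q [ 0.52  0.62 -0.68  1.6   0.43  1.07  0.2 ]
shift [ 0.0019 -0.0012  0.0464] turn [ 0.006  0.005 -0.001]
```

View pics/s6z.png

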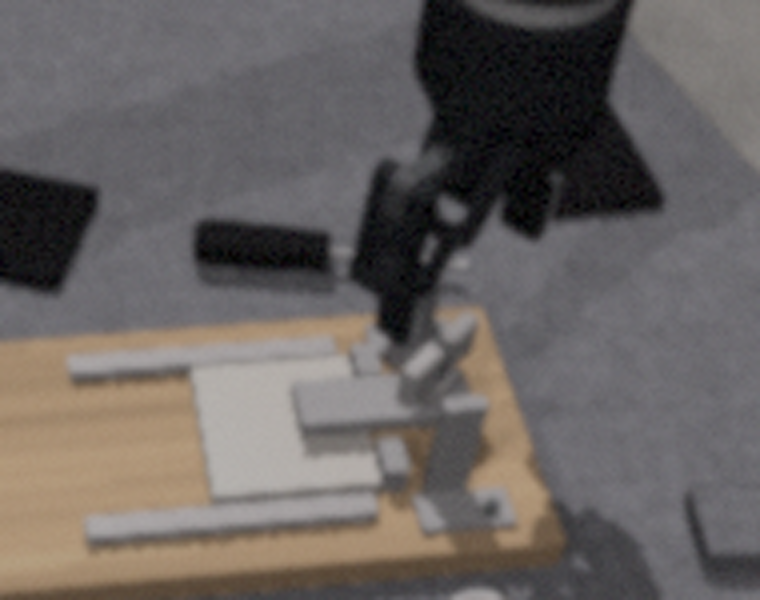

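The wings run from (410,380) to (470,330) in the zoom, in line with the open fingers. I descend onto the tips.

Emit:
send_rows(
  plan=[0.12,0.002,-0.001,0.015,0.005,0.004,0,0.12,0.002,-0.001,0.03,0.005,0.004,0,0.12,0.002,-0.001,0.04,0.005,0.004,0,0.12,0.002,-0.001,0.045,0.005,0.004,0,0.12,0.002,-0.001,0.05,0.005,0.004,0],
)

```text
t: 13.77
tcp_pos: [0.6632, -0.0766, 0.0647]
tool_rot: [-1.639, -2.679, 0.002]
ft_force: [-1.0, 0.1, 0.4]
gripper_width: 0.0752
```

```bash
python3 -c "
from h import *
to((-.001,0,.065),2.267)"
```

```text
t13.77 jig [-0.0019  0.0001  0.0647] yaw in jig 2.264 tilt [-0.002 -0.001 -1.   ] F [-1.01  0.11  0.36] M [-0.031 -0.015  0.037] w 0.0752 q [ 0.5   0.67 -0.65  1.63  0.47  1.    0.17]
shift [-0.0007  0.0006 -0.0003] turn [-0.002 -0.    -0.003]
```

Emit:
send_rows(
  plan=[0.35,0.0005,0.0005,0,0,0,0,0.5,0.0005,0.0005,0,0,0,0,0.6,0.0005,0.0005,0,0,0,0,0.6,0.0005,0.0005,0,0,0,0],
  force=70,
)

```text
t: 14.1
tcp_pos: [0.664, -0.0752, 0.0649]
tool_rot: [-1.639, -2.68, -0.0]
ft_force: [1.8, 0.9, -2.4]
gripper_width: 0.0504
```

```bash
python3 -c "
from h import *
to((-.001,0,.065),2.267)"
```

```text
t14.10 jig [-0.0014  0.0017  0.0649] yaw in jig 2.264 tilt [-0.  0. -1.] F [ 1.76  0.89 -2.44] M [ 0.334 -0.299  0.039] w 0.0504 q [ 0.5   0.67 -0.65  1.63  0.47  1.    0.17]
shift [-0.0016 -0.0008 -0.0001] turn [-0.    -0.    -0.003]
```

Emit:
send_rows(
  plan=[0.6,0,0,0.0001,0,0,0.05,0.6,0,0,0.0002,0,0,0.1,0.6,0,0,0.0003,0,0,0.15,0.6,0,0,0.0004,0,0,0.2],
)

```text
t: 14.43
tcp_pos: [0.6641, -0.0751, 0.0646]
tool_rot: [1.9, 2.502, 0.0]
ft_force: [1.0, 0.8, -3.1]
gripper_width: 0.0503
```

```bash
python3 -c "
from h import *
to((-.001,0,.065),2.267)"
```

```text
t14.43 jig [-0.0014  0.0018  0.0646] yaw in jig 2.063 tilt [ 0.  0. -1.] F [ 0.96  0.82 -3.09] M [ 0.14  -0.202  0.304] w 0.0503 q [ 0.47  0.66 -0.61  1.63  0.43  0.99 -0.01]
shift [-0.0018 -0.0006 -0.0004] turn [ 0.    -0.    -0.204]
```

Emit:
send_rows(
  plan=[0.6,0,0,0.0001,0,0,0.06,0.6,0,0,0.0002,0,0,0.12,0.6,0,0,0.0003,0,0,0.18],
)

```text
t: 14.68
tcp_pos: [0.6642, -0.0751, 0.0643]
tool_rot: [2.119, 2.319, 0.001]
ft_force: [1.6, 0.7, -3.3]
gripper_width: 0.0502
```

```bash
python3 -c "
from h import *
to((-.001,0,.065),2.267)"
```

```text
t14.68 jig [-0.0012  0.0018  0.0643] yaw in jig 1.881 tilt [ 0.001 -0.    -1.   ] F [ 1.6   0.66 -3.27] M [ 0.068 -0.288  0.272] w 0.0502 q [ 0.44  0.65 -0.57  1.63  0.41  0.97 -0.17]
shift [-0.0018 -0.0003 -0.0007] turn [ 0.001  0.    -0.386]
```

Emit:
send_rows(
  plan=[0.6,0,0,0.0001,0,0,0.06,0.6,0,0,0.0002,0,0,0.12,0.6,0,0,0.0003,0,0,0.18],
)

```text
t: 14.93
tcp_pos: [0.6643, -0.0751, 0.0639]
tool_rot: [2.32, 2.117, 0.001]
ft_force: [1.7, -0.1, -2.8]
gripper_width: 0.05
```

```bash
python3 -c "
from h import *
to((-.001,0,.065),2.267)"
```

```text
t14.93 jig [-0.0012  0.0019  0.0639] yaw in jig 1.699 tilt [ 0.001 -0.    -1.   ] F [ 1.72 -0.14 -2.76] M [ 0.102 -0.159  0.283] w 0.0500 q [ 0.42  0.64 -0.52  1.63  0.38  0.96 -0.33]
shift [-0.0019 -0.0001 -0.0011] turn [ 0.001  0.001 -0.568]
```

Emit:
send_rows(
  plan=[0.6,0,0,0.0001,0,0,0.06,0.6,0,0,0.0002,0,0,0.12,0.6,0,0,0.0003,0,0,0.18],
)

```text
t: 15.18
tcp_pos: [0.6644, -0.0751, 0.0637]
tool_rot: [2.502, 1.897, 0.002]
ft_force: [2.2, -0.4, -2.4]
gripper_width: 0.0501
```

```bash
python3 -c "
from h import *
to((-.001,0,.065),2.267)"
```

```text
t15.18 jig [-0.001   0.0019  0.0637] yaw in jig 1.517 tilt [ 0.002 -0.001 -1.   ] F [ 2.16 -0.45 -2.39] M [ 0.113 -0.03   0.418] w 0.0501 q [ 0.39  0.64 -0.48  1.64  0.35  0.95 -0.49]
shift [-0.0019  0.0001 -0.0013] turn [ 0.002  0.001 -0.75 ]
```

```bash
python3 -c "
from h import *
b,d=shot('side','s7');crop(b,240,180,150,110,5,'s7z')
for i in range(3):
    s=env.read_state();print(s['t'],np.array(s['moment']).round(3)); vision.camera('top')
s=env.read_state();print(s['t'],np.array(s['moment']).round(3))"
```

```text
15.2333 [ 0.179 -0.067 -0.027]
15.2833 [ 0.157 -0.098 -0.222]
15.3333 [ 0.132 -0.087 -0.211]
15.3833 [ 0.173 -0.092 -0.149]
```

View pics/s7z.png

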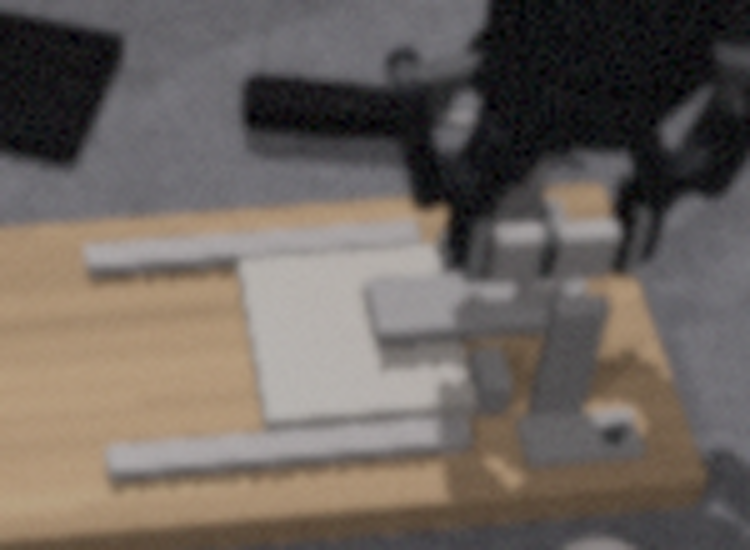

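Emit:
send_rows(
  plan=[0.6,0,0,0.0001,0,0,0.06,0.6,0,0,0.0002,0,0,0.12],
)

```text
t: 15.55
tcp_pos: [0.6646, -0.0751, 0.0636]
tool_rot: [2.61, 1.746, 0.002]
ft_force: [2.5, 0.1, -2.9]
gripper_width: 0.0501
```

```bash
python3 -c "
from h import *
st()"
```

```text
t15.55 jig [-0.0009  0.0019  0.0636] yaw in jig 1.399 tilt [ 0.002  0.    -1.   ] F [ 2.5   0.13 -2.85] M [ 0.168 -0.009  0.35 ] w 0.0501 q [ 0.37  0.63 -0.46  1.64  0.33  0.95 -0.59]
```

Emit:
send_rows(
  plan=[0.6,0,0,0.0001,0,0,0.06,0.6,0,0,0.0002,0,0,0.12],
)

```text
t: 15.72
tcp_pos: [0.6647, -0.0751, 0.0634]
tool_rot: [2.71, 1.586, 0.003]
ft_force: [3.4, 0.2, -4.2]
gripper_width: 0.0505
```

```bash
python3 -c "
from h import *
st()"
```

```text
t15.72 jig [-0.0008  0.002   0.0634] yaw in jig 1.279 tilt [ 0.002  0.    -1.   ] F [ 3.4   0.25 -4.23] M [0.281 0.041 0.368] w 0.0505 q [ 0.35  0.63 -0.43  1.64  0.31  0.94 -0.7 ]
```

Emit:
send_rows(
  plan=[0.6,0,0,0.0001,0,0,0.06],
)

```text
t: 15.8
tcp_pos: [0.6647, -0.0751, 0.0633]
tool_rot: [2.757, 1.504, 0.003]
ft_force: [1.9, -0.6, -3.9]
gripper_width: 0.0501
```

```bash
python3 -c "
from h import *
st()"
```

```text
t15.80 jig [-0.0007  0.002   0.0633] yaw in jig 1.219 tilt [ 0.002 -0.    -1.   ] F [ 1.92 -0.62 -3.95] M [0.275 0.099 0.428] w 0.0501 q [ 0.34  0.62 -0.41  1.64  0.3   0.94 -0.75]
```

Emit:
send_rows(
  plan=[0.6,0,0,0.0001,0,0,0.06],
)

```text
t: 15.88
tcp_pos: [0.6648, -0.0751, 0.0633]
tool_rot: [2.801, 1.42, 0.003]
ft_force: [3.4, -0.6, -3.3]
gripper_width: 0.05
```

```bash
python3 -c "
from h import *
st()"
```

```text
t15.88 jig [-0.0006  0.002   0.0633] yaw in jig 1.159 tilt [ 0.002 -0.    -1.   ] F [ 3.36 -0.57 -3.29] M [0.262 0.05  0.41 ] w 0.0500 q [ 0.33  0.62 -0.4   1.64  0.29  0.94 -0.8 ]
```

```bash
python3 -c "
import numpy as np
from scipy.optimize import least_squares
th=np.array([1.078,1.26,1.442,1.624,1.742,1.862,1.922,1.982]);M=np.array([.304,.272,.283,.418,.35,.368,.428,.41])
f=lambda p:p[0]+.25*np.maximum(0,th-p[1])-M
r=least_squares(f,[.28,1.4]);print(r.x,r.fun.round(3))
for b in (.22,.25,.28): print(b,[ (round(t,2),round(float(np.std(b+.25*np.maximum(0,th-t)-M)),3),round(float(np.mean((b+.25*np.maximum(0,th-t)-M)**2)**.5),3)) for t in np.arange(.9,1.75,.1)])
"
```

```text
[0.288      1.40966667] [-0.016  0.016  0.013 -0.076  0.021  0.033 -0.012  0.021]
0.22 [(np.float64(0.9), 0.046, 0.064), (np.float64(1.0), 0.046, 0.049), (np.float64(1.1), 0.044, 0.045), (np.float64(1.2), 0.039, 0.047), (np.float64(1.3), 0.035, 0.059), (np.float64(1.4), 0.033, 0.074), (np.float64(1.5), 0.035, 0.09), (np.float64(1.6), 0.041, 0.107), (np.float64(1.7), 0.045, 0.121)]
0.25 [(np.float64(0.9), 0.046, 0.087), (np.float64(1.0), 0.046, 0.067), (np.float64(1.1), 0.044, 0.051), (np.float64(1.2), 0.039, 0.039), (np.float64(1.3), 0.035, 0.039), (np.float64(1.4), 0.033, 0.049), (np.float64(1.5), 0.035, 0.064), (np.float64(1.6), 0.041, 0.08), (np.float64(1.7), 0.045, 0.093)]
0.28 [(np.float64(0.9), 0.046, 0.114), (np.float64(1.0), 0.046, 0.091), (np.float64(1.1), 0.044, 0.071), (np.float64(1.2), 0.039, 0.051), (np.float64(1.3), 0.035, 0.037), (np.float64(1.4), 0.033, 0.033), (np.float64(1.5), 0.035, 0.042), (np.float64(1.6), 0.041, 0.056), (np.float64(1.7), 0.045, 0.069)]
```

Moment fit puts touch at about 1.41 rad, so we are about 0.57 rad past it. The noise is sizeable and there is plenty of time, so I back off in the same grasp and sweep again for a second touch estimate.

Emit:
send_rows(
  plan=[0.6,0,0,-0.0002,0,0,-0.1,0.6,0,0,-0.0004,0,0,-0.2,0.6,0,0,-0.0006,0,0,-0.3,0.6,0,0,-0.0008,0,0,-0.4,0.6,0,0,-0.001,0,0,-0.5],
)

```text
t: 16.3
tcp_pos: [0.6643, -0.0751, 0.0639]
tool_rot: [2.358, 2.076, 0.002]
ft_force: [1.5, 0.1, -3.7]
gripper_width: 0.0502
```

Emit:
send_rows(
  plan=[0.6,0,0,-0.0002,0,0,-0.1,0.6,0,0,-0.0004,0,0,-0.2,0.6,0,0,-0.0006,0,0,-0.3,0.6,0,0,-0.0008,0,0,-0.4],
)

```text
t: 16.63
tcp_pos: [0.6641, -0.0752, 0.0646]
tool_rot: [-1.892, -2.508, -0.002]
ft_force: [0.5, 0.9, -3.8]
gripper_width: 0.0503
```

```bash
python3 -c "
from h import *
st()"
```

```text
t16.63 jig [-0.0013  0.0018  0.0646] yaw in jig 2.069 tilt [ 0.001  0.001 -1.   ] F [ 0.46  0.88 -3.78] M [ 0.134 -0.083 -0.277] w 0.0503 q [ 0.47  0.66 -0.61  1.63  0.44  0.98 -0.  ]
```

Emit:
send_rows(
  plan=[0.6,0,0,0.0001,0,0,0.06,0.6,0,0,0.0002,0,0,0.12],
)

```text
t: 16.8
tcp_pos: [0.6641, -0.0751, 0.0644]
tool_rot: [-2.039, -2.389, -0.003]
ft_force: [0.7, 1.0, -2.7]
gripper_width: 0.0504
```

```bash
python3 -c "
from h import *
st()"
```

```text
t16.80 jig [-0.0013  0.0018  0.0644] yaw in jig 1.948 tilt [ 0.001  0.002 -1.   ] F [ 0.75  1.03 -2.7 ] M [ 0.07  -0.185  0.239] w 0.0504 q [ 0.46  0.66 -0.58  1.63  0.42  0.98 -0.11]
```

Emit:
send_rows(
  plan=[0.6,0,0,0.0001,0,0,0.06],
)

```text
t: 16.88
tcp_pos: [0.6642, -0.0751, 0.0643]
tool_rot: [-2.111, -2.326, -0.003]
ft_force: [1.6, 1.0, -3.5]
gripper_width: 0.0502
```

```bash
python3 -c "
from h import *
st()"
```

```text
t16.88 jig [-0.0013  0.0018  0.0643] yaw in jig 1.888 tilt [ 0.001  0.002 -1.   ] F [ 1.6   0.96 -3.46] M [ 0.101 -0.157  0.2  ] w 0.0502 q [ 0.45  0.65 -0.57  1.63  0.41  0.97 -0.16]
```

Emit:
send_rows(
  plan=[0.6,0,0,0.0001,0,0,0.06],
)

```text
t: 16.97
tcp_pos: [0.6642, -0.0751, 0.0642]
tool_rot: [-2.181, -2.261, -0.004]
ft_force: [2.2, -0.2, -3.0]
gripper_width: 0.0498
```

```bash
python3 -c "
from h import *
st()"
```

```text
t16.97 jig [-0.0012  0.0019  0.0642] yaw in jig 1.827 tilt [ 0.002  0.002 -1.   ] F [ 2.21 -0.24 -3.04] M [ 0.087 -0.159  0.237] w 0.0498 q [ 0.44  0.65 -0.56  1.63  0.4   0.97 -0.22]
```

Emit:
send_rows(
  plan=[0.6,0,0,0.0001,0,0,0.06],
)

```text
t: 17.05
tcp_pos: [0.6642, -0.0751, 0.0641]
tool_rot: [2.248, 2.194, 0.004]
ft_force: [1.2, 0.5, -3.1]
gripper_width: 0.0501
```

```bash
python3 -c "
from h import *
st()"
```

```text
t17.05 jig [-0.0012  0.0019  0.0641] yaw in jig 1.766 tilt [ 0.002  0.002 -1.   ] F [ 1.18  0.52 -3.11] M [ 0.061 -0.18   0.278] w 0.0501 q [ 0.43  0.65 -0.54  1.63  0.39  0.97 -0.27]
```

Emit:
send_rows(
  plan=[0.6,0,0,0.0001,0,0,0.06],
)

```text
t: 17.13
tcp_pos: [0.6643, -0.0751, 0.064]
tool_rot: [2.314, 2.125, 0.004]
ft_force: [1.5, 0.1, -4.3]
gripper_width: 0.0503
```

```bash
python3 -c "
from h import *
st()"
```

```text
t17.13 jig [-0.0011  0.0019  0.064 ] yaw in jig 1.706 tilt [ 0.002  0.002 -1.   ] F [ 1.46  0.12 -4.32] M [ 0.135 -0.102  0.257] w 0.0503 q [ 0.42  0.64 -0.53  1.64  0.38  0.96 -0.32]
```

Emit:
send_rows(
  plan=[0.6,0,0,0.0001,0,0,0.06],
)

```text
t: 17.22
tcp_pos: [0.6643, -0.0751, 0.0639]
tool_rot: [2.377, 2.054, 0.004]
ft_force: [1.9, 0.4, -3.0]
gripper_width: 0.0498
```

```bash
python3 -c "
from h import *
st()"
```

```text
t17.22 jig [-0.0011  0.0019  0.0639] yaw in jig 1.645 tilt [ 0.002  0.002 -1.   ] F [ 1.91  0.44 -3.  ] M [ 0.051 -0.129  0.29 ] w 0.0498 q [ 0.41  0.64 -0.51  1.64  0.37  0.96 -0.38]
```

Emit:
send_rows(
  plan=[0.6,0,0,0.0001,0,0,0.06],
)

```text
t: 17.3
tcp_pos: [0.6644, -0.0751, 0.0638]
tool_rot: [2.438, 1.981, 0.004]
ft_force: [1.7, -0.3, -3.1]
gripper_width: 0.0505
```

```bash
python3 -c "
from h import *
st()"
```

```text
t17.30 jig [-0.0011  0.0019  0.0638] yaw in jig 1.585 tilt [ 0.002  0.001 -1.   ] F [ 1.65 -0.27 -3.11] M [ 0.154 -0.095  0.339] w 0.0505 q [ 0.4   0.64 -0.5   1.64  0.36  0.96 -0.43]
```

Emit:
send_rows(
  plan=[0.6,0,0,0.0001,0,0,0.06],
)

```text
t: 17.38
tcp_pos: [0.6644, -0.0751, 0.0637]
tool_rot: [2.496, 1.907, 0.004]
ft_force: [1.6, 0.3, -3.0]
gripper_width: 0.05
```

```bash
python3 -c "
from h import *
st()"
```

```text
t17.38 jig [-0.001   0.0019  0.0637] yaw in jig 1.525 tilt [ 0.003  0.001 -1.   ] F [ 1.64  0.33 -2.96] M [ 0.117 -0.098  0.37 ] w 0.0500 q [ 0.39  0.64 -0.49  1.64  0.35  0.95 -0.48]
```

Emit:
send_rows(
  plan=[0.6,0,0,0.0001,0,0,0.06],
)

```text
t: 17.47
tcp_pos: [0.6645, -0.0751, 0.0637]
tool_rot: [2.552, 1.83, 0.005]
ft_force: [2.9, 0.8, -3.4]
gripper_width: 0.0503
```

```bash
python3 -c "
from h import *
st()"
```

```text
t17.47 jig [-0.0009  0.0019  0.0637] yaw in jig 1.464 tilt [ 0.003  0.001 -1.   ] F [ 2.92  0.79 -3.38] M [ 0.155 -0.025  0.389] w 0.0503 q [ 0.38  0.63 -0.47  1.64  0.34  0.95 -0.53]
```

Emit:
send_rows(
  plan=[0.6,0,0,0.0001,0,0,0.06],
)

```text
t: 17.55
tcp_pos: [0.6645, -0.0751, 0.0636]
tool_rot: [2.606, 1.753, 0.005]
ft_force: [2.1, -0.9, -3.3]
gripper_width: 0.0505
```

```bash
python3 -c "
from h import *
st()"
```

```text
t17.55 jig [-0.0009  0.0019  0.0636] yaw in jig 1.404 tilt [ 0.003  0.001 -1.   ] F [ 2.06 -0.92 -3.27] M [0.163 0.038 0.35 ] w 0.0505 q [ 0.37  0.63 -0.46  1.64  0.33  0.95 -0.59]
```

Emit:
send_rows(
  plan=[0.6,0,0,0.0001,0,0,0.06],
)

```text
t: 17.63
tcp_pos: [0.6646, -0.0751, 0.0635]
tool_rot: [2.658, 1.673, 0.005]
ft_force: [3.3, -0.5, -3.7]
gripper_width: 0.0504
```

```bash
python3 -c "
from h import *
st()"
```

```text
t17.63 jig [-0.0009  0.002   0.0635] yaw in jig 1.344 tilt [ 0.003  0.001 -1.   ] F [ 3.27 -0.49 -3.71] M [0.179 0.081 0.392] w 0.0504 q [ 0.36  0.63 -0.44  1.64  0.32  0.94 -0.64]
```

Emit:
send_rows(
  plan=[0.6,0,0,0.0001,0,0,0.06],
)

```text
t: 17.72
tcp_pos: [0.6647, -0.0751, 0.0634]
tool_rot: [2.707, 1.592, 0.005]
ft_force: [3.2, -0.5, -3.3]
gripper_width: 0.0502
```

```bash
python3 -c "
from h import *
st()"
```

```text
t17.72 jig [-0.0008  0.002   0.0634] yaw in jig 1.283 tilt [ 0.003  0.001 -1.   ] F [ 3.18 -0.52 -3.3 ] M [0.241 0.078 0.452] w 0.0502 q [ 0.35  0.63 -0.43  1.64  0.31  0.94 -0.69]
```

Emit:
send_rows(
  plan=[0.6,0,0,0.0001,0,0,0.06],
)

```text
t: 17.8
tcp_pos: [0.6647, -0.0751, 0.0633]
tool_rot: [2.754, 1.51, 0.005]
ft_force: [1.7, 0.3, -3.4]
gripper_width: 0.0502
```

```bash
python3 -c "
from h import *
st()"
```

```text
t17.80 jig [-0.0007  0.002   0.0633] yaw in jig 1.223 tilt [ 0.003  0.001 -1.   ] F [ 1.67  0.27 -3.35] M [0.186 0.017 0.427] w 0.0502 q [ 0.34  0.62 -0.42  1.64  0.3   0.94 -0.75]
```

```bash
python3 -c "
import numpy as np
from scipy.optimize import least_squares
a=np.array([1.948,1.888,1.827,1.766,1.706,1.645,1.585,1.525,1.464,1.404,1.344,1.283,1.223, 2.063,1.881,1.699,1.517,1.399,1.279,1.219,1.159])
M=np.array([.239,.2,.237,.278,.257,.29,.339,.37,.389,.35,.392,.452,.427,.304,.272,.283,.418,.35,.368,.428,.41])
th=np.pi-a
for s in (slice(0,13),slice(0,21)):
  f=lambda p:p[0]+.25*np.maximum(0,th[s]-p[1])-M[s]
  r=least_squares(f,[.26,1.4]);J=r.jac;print(r.x,np.std(r.fun),np.sqrt(np.diag(np.linalg.inv(J.T@J)))*np.std(r.fun))
f=lambda p:.25+.25*np.maximum(0,th-p[0])-M
r=least_squares(f,[1.4]);print(r.x)
"
```

```text
Traceback (most recent call last):
numpy.linalg.LinAlgError: Singular matrix
```

```bash
python3 -c "
import numpy as np
a=np.array([1.948,1.888,1.827,1.766,1.706,1.645,1.585,1.525,1.464,1.404,1.344,1.283,1.223, 2.063,1.881,1.699,1.517,1.399,1.279,1.219,1.159])
M=np.array([.239,.2,.237,.278,.257,.29,.339,.37,.389,.35,.392,.452,.427,.304,.272,.283,.418,.35,.368,.428,.41])
th=np.pi-a
for s in (slice(0,13),slice(0,21)):
  for t in np.arange(1.0,1.7,.05):
    h=.25*np.maximum(0,th[s]-t); b=np.mean(M[s]-h); print(round(t,2),round(b,3),round(float(np.sqrt(np.mean((M[s]-h-b)**2))),4), round(float(np.sqrt(np.mean((M[s]-h-.25)**2))),4))
"
```

```text
1.0 0.186 0.0284 0.0705
1.05 0.198 0.0284 0.0592
1.1 0.211 0.0284 0.0486
1.15 0.223 0.0284 0.0392
1.2 0.235 0.0284 0.0319
1.25 0.247 0.0285 0.0286
1.3 0.258 0.0305 0.0314
1.35 0.267 0.0337 0.0379
1.4 0.277 0.0374 0.0459
1.45 0.285 0.0417 0.0545
1.5 0.293 0.0468 0.0633
1.55 0.299 0.0521 0.0718
1.6 0.305 0.0571 0.0795
1.65 0.31 0.0616 0.0862
1.0 0.191 0.0366 0.0693
1.05 0.204 0.0366 0.059
1.1 0.216 0.036 0.0495
1.15 0.228 0.0346 0.0411
1.2 0.24 0.0334 0.0349
1.25 0.251 0.0324 0.0325
1.3 0.261 0.0326 0.0345
1.35 0.271 0.0339 0.0399
1.4 0.28 0.0361 0.0471
1.45 0.289 0.039 0.0551
1.5 0.297 0.043 0.0634
1.55 0.304 0.0475 0.0717
1.6 0.31 0.052 0.0797
1.65 0.316 0.0558 0.0866
```

Both sweeps together put touch at about 1.25 rad (drag 0.25 N m), so the nut at 1.92 is about 0.67 past it. I ease back 0.06 to sit mid-window, then release.

Emit:
send_rows(
  plan=[0.6,0,0,0,0,0,-0.05,0.6,0,0,0,0,0,-0.05,0.6,0,0,0,0,0,-0.05,0.6,0,0,0,0,0,-0.05],
)

```text
t: 18.13
tcp_pos: [0.6647, -0.0751, 0.0634]
tool_rot: [2.715, 1.579, 0.005]
ft_force: [2.1, 0.2, -2.1]
gripper_width: 0.05
```

```bash
python3 -c "
from h import *
st()"
```

```text
t18.13 jig [-0.0008  0.002   0.0634] yaw in jig 1.274 tilt [ 0.003  0.001 -1.   ] F [ 2.07  0.25 -2.09] M [0.25  0.181 0.361] w 0.0500 q [ 0.35  0.63 -0.43  1.64  0.3   0.94 -0.7 ]
```

Emit:
send_rows(
  plan=[0.4,0,0,0,0,0,0,0.2,0,0,0,0,0,0,0.15,0,0,0,0,0,0],
)

```text
t: 18.38
tcp_pos: [0.6647, -0.0753, 0.0638]
tool_rot: [2.715, 1.578, 0.005]
ft_force: [0.3, -0.2, -0.4]
gripper_width: 0.0722
```

```bash
python3 -c "
from h import *
st()"
```

```text
t18.38 jig [-0.0007  0.0018  0.0638] yaw in jig 1.273 tilt [ 0.003  0.    -1.   ] F [ 0.31 -0.24 -0.4 ] M [0.021 0.039 0.041] w 0.0722 q [ 0.35  0.63 -0.43  1.64  0.3   0.94 -0.7 ]
```

Released cleanly; straight up now.

Emit:
send_rows(
  plan=[0.15,0,0,-0.015,0,0,0,0.15,0,0,-0.04,0,0,0,0.15,0,0,-0.08,0,0,0,0.15,0,0,-0.12,0,0,0,0.15,0,0,-0.15,0,0,0],
)

```text
t: 18.8
tcp_pos: [0.6651, -0.0752, 0.218]
tool_rot: [2.714, 1.576, 0.01]
ft_force: [2.0, 0.0, 0.1]
gripper_width: 0.0728
```

Emit:
send_rows(
  plan=[0.15,0,0.12,-0.04,0,0,0,0.15,0,0.12,-0.04,0,0,0,0.15,0,0.12,-0.04,0,0,0,0.15,0,0.12,-0.04,0,0,0,0.15,0,0.12,-0.04,0,0,0],
)

```text
t: 19.22
tcp_pos: [0.7706, -0.1368, 0.259]
tool_rot: [2.716, 1.57, 0.012]
ft_force: [0.0, 0.8, 0.3]
gripper_width: 0.073
```

```bash
python3 -c "
from h import *
st()
b,d=shot('side','s9');crop(b,220,190,170,110,4.5,'s9z')
b,d=shot('top','t9');crop(b,250,90,160,165,3.6,'t9z')"
```

```text
t19.22 jig [ 0.1161 -0.0351  0.259 ] yaw in jig 1.269 tilt [ 0.009 -0.    -1.   ] F [0.01 0.83 0.34] M [ 0.008  0.024 -0.017] w 0.0730 q [ 0.36  0.66 -0.43  1.11  0.26  1.41 -0.56]
```

View pics/s9z.png

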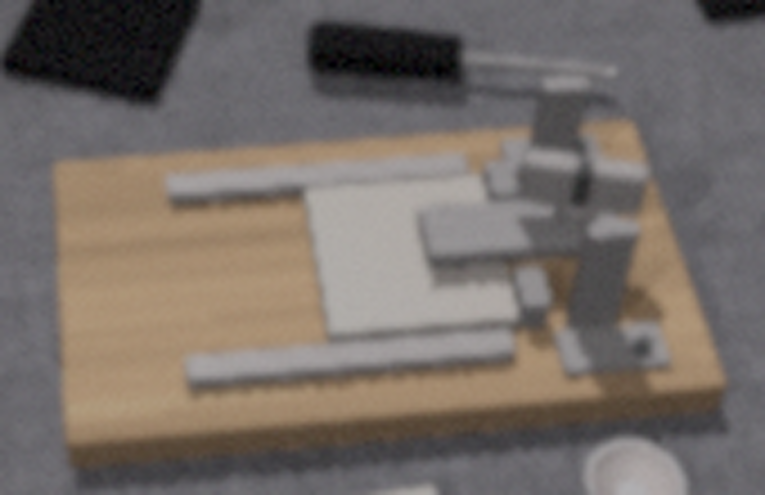

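View pics/t9z.png

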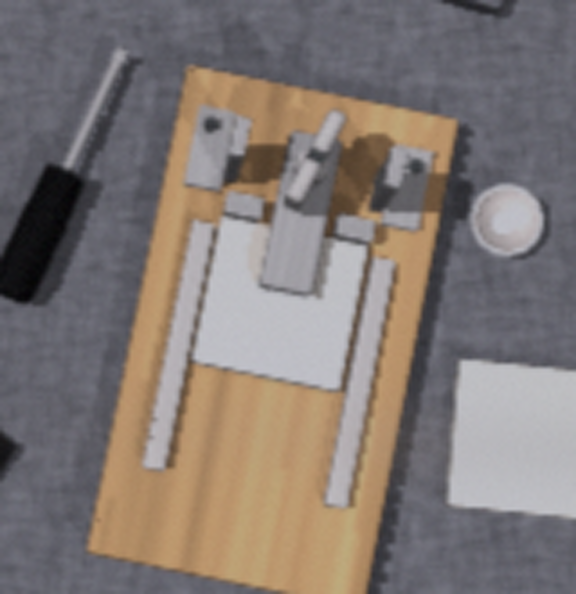

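The top view shows the tile edge flush against both blocks, at (243,218) and (355,240). The wings sit about 17° past the holder's x axis, which is nut ≈ 1.87 and agrees with the arm. The screwdriver, spare tile and lid are in place, and the gripper is clear. Handing in.

```bash
python3 -c "
from h import *
print(job.sign_off())"
```

```text
the job is handed in; nothing more can be done
None
```

I slid the tile home and clamped it, then handed the job in at about 19 s. Sign-off gave no verdict. The clamping force is an estimate, because nothing measures it directly.

- **Tile:** I pushed it low on its near edge with the half-open fingers. Pushing force read about 1 N while sliding and about 6 N sideways against the stops. The last pictures show it square and flush with both stop blocks.
- **Nut:** I turned it by a face pinch from -0.4 to 0.87 rad, then by a tip pinch to 1.98 rad. I then backed off to about 1.07 rad and swept again to confirm where the foot touches. I left it at about 1.87 rad, and the last top picture agrees.
- **Clamping:** Both torque sweeps together put touch at about 1.25 rad, so the nut is about 0.6 rad past it, or roughly 80 N. The first sweep alone gave 1.41 rad, which would mean about 0.46 rad past touch, or 60 N. Both are inside the firm range of 40 to 120 N. Torque noise was about 0.03 N m.
- **Surroundings:** The gripper is clear of everything. The screwdriver and lid look unmoved in the last pictures, as does the part of the spare tile in view. The cheeks showed no sign of contact in the force readings.

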